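# Fit the hanging arm to the slotted counter rack

## Robot

A 6-joint arm with a two-finger parallel gripper is mounted at the origin on the work surface. World frame = base frame: x ahead of the robot, y to its left, z up, the work surface at z = 0. Lengths are in m, angles in rad, forces in N, time in s.
With the tool pointing down it reaches from about 0.375 to 0.9 m from the base axis. Payload 3.1 kg.
Tool frame: the origin (TCP) lies at the very end of the fingers, on their centre line; the grasp point (between the pads) lies 19 mm behind it; x points along the fingers, y is the direction in which the jaws open and shut, and the axes are right-handed (so a half turn about x gives the same grasp; the last joint's range is limited). The gripper opens to 85 mm and grips with 20 to 120 N. Pads are 22 mm wide; open, the fingers measure 114 mm over their backs; the gripper's body (76 mm by 85 mm) begins 54 mm behind the grasp point. The pads swing forward as they close: fully open they stand 13 mm farther back than shut.
Start: joints at [1.073, 0.527, 1.433, -0, 1.181, -0.178], TCP at [0.196, 0.593, 0.231] pointing down, gripper open.
Joint ranges: [-3.08, 3.08], [-0.75, 2.2], [0.22, 2.44], [-1.43, 4.57], [0, 2.65], [-2.85, 2.85]. Speed limits (rad/s): [2.79, 2.79, 3.14, 3.14, 3.14, 3.14].

## Interface

Orientations are given as a rotation vector (axis times angle).
In Python, from plant import arm gives the robot as it stands. Calls block until the motion is done:
- arm.movep(position, orientation): joint-space move of the TCP to a pose.
- arm.line_to(position, vel=0.15, rot=None, stop_force=None): straight line of the TCP; rot=None keeps the orientation; vel is the mean speed in m/s. With stop_force (N) it stops when the force on the tool has changed by that much, and returns True; else False.
- arm.goto_joints(angles): joint-space move.
- arm.gripper_to(opening, strength=None): finger opening in m; strength is the grip in N (None keeps the last); returns when the fingers have stopped.
- arm.dwell(seconds).
- arm.ik(position, orientation): joint angles nearest the present ones, or None.
- arm.capture(name): name is "side" or "top" or "wrist"; returns a dict with "frame" (384x512x3 uint8, red, green, blue), "fx", "fy", "cx", "cy" (pixels), "k1" (the pictures are not rectified: a ray, as slopes to the right and down, at radius r is drawn at 1 + k1 r^2 times it, then the intrinsics apply), "R" (3x3) and "t" (3): a world point X has camera coordinates R X + t. Camera axes: x right, y down, z forward; pixel columns grow to the right and rows downward; lengths in m; the calibration is good to about 2 mm. A picture is of the moment at which its call begins. There is no depth.
A pose or a line that the arm cannot do raises arm.MotionError and nothing moves.
- arm.hand_in(): hands the job in, once; it reports no verdict.
Trained networks look in a picture, given as the dict that the camera call returned (one of the last four; its "shot" number tells which), for a name from the list of things; names that differ only in an ending like _2 or _b are one class to them, and where a whole thing is asked for, a point or a joint stands for the part that bears it (a point fixed in the world has none). Each returns a list of dicts, best first, with "score" (0 to 1); they miss things now and then, are a little off and sometimes report something else, mostly with a low value. They report only what shows in the picture. A call takes as long as a camera call.
- arm.search_frame(label, picture): "position" ([x, y, z] in m, in world coordinates, good to about 4 mm: the middle of the surface that is visible of it).
- arm.cut_out(label, picture): "region" (384x512 bool, what is visible of it).
Readings, each from a call of its own:
- arm.get_clock(): time.
- arm.get_q(): joint angles.
- arm.get_dq(): joint speeds.
- arm.get_effort(): joint torques, N m.
- arm.get_ee_pos(): TCP position.
- arm.get_tool_rot(): TCP orientation.
- arm.get_force(): force on the tool from outside, world axes, zero at the start.
- arm.get_moment(): the same for the moment, N m.
- arm.get_opening(): finger opening in m.
Only numpy, scipy, OpenCV 4.12 (cv2) and the standard library are available. Lean on these libraries where they do the work, as an engineer would, in place of code of your own. Each camera call takes 0.05 s, during which the arm holds its last target.

## Task

Pull the blue bracket out from under the low steel riser by its crossbar, set it down on its flat underside on the open counter and let go of it. Then take it by its arm instead, hook its two claws into the slots of the two uprights, and press it down until it is fully home and the orange latch has snapped back over it. Leave it locked there with its arm level, pointing away from the rack, and do not disturb the other things on the counter.

Things in the scene. Friction and masses are not known exactly. Their poses are not given: they have to be found in the camera images.
- bar_center (a point): Centre of the crossbar of the loose blue T-shaped bracket: a plate 12 mm thick (x), 140 long (y), 62 high (z). Axes: +x the way the claws point, -x the way the arm points, z up as it stands on its flat underside, 31 mm below this point. At the start it stands so, arm under the riser, crossbar and claws outside. Its upper 30 mm are free on both faces to grip; lower down the braces are in the way.
- stem_center (a point): Grip point on the same bracket's arm, 79 mm along -x from bar_center, 15 mm above the underside; same axes. The arm is 16 mm wide (y), 30 high from the underside, and runs 130 mm out from the crossbar; a stop on its last 8 mm rises to 47. Diagonal braces, 29 mm high, fill its corners with the crossbar to 38 mm out. Bracket 0.24 kg, up to 30 % more or less, heavier at the crossbar.
- claws (a point): Midway between the same bracket's two steel claws, 13 mm along +x and 21 mm up from bar_center, level with the undersides of their necks; same axes. Claws at y = +-55 mm, 7 wide: the neck is 9 mm high and reaches 14 mm behind the crossbar's back face, and from it a lip hangs down 21 mm; the room between lip and back face is 6 mm at the top, 9.5 at the bottom.
- rack: Fixed steel rack. Origin on the counter midway between its two uprights, in the plane of their front faces; +x into the rack, z up. Base plate 10 mm thick, 190 wide, x = -20 to 110. Uprights 33 mm wide at y = +-55 mm, 205 high, front wall 5 thick, open behind; each has one slot (black marks below are not slots). Bracket fully home: bar_center at x = -6, y = 0, z = 131 mm here, axes parallel.
- slots (a point): On the rack, midway between the lower ends of the two slots, in the front faces' plane, 152 mm above the counter; rack's axes. Slots at y = +-55 mm, 13 wide, 40 high. Claws enter along +x with the bracket's underside about 126 (123 to 130) mm above the counter, until the crossbar's back meets the uprights; then it goes down till the necks rest here, underside at 100 mm.
- latch_nose (a point): Middle of the sloping face of the orange latch nose, 20 mm wide, midway between the uprights, 114 mm above the counter when sprung out. A nib on the crossbar's back (18 wide, 12 long, 2 to 8 mm above the underside) meets it on the way down, some 18 mm above home, and ends locked under it.
- latch (a joint): Slide of the orange spring latch in m: 0 sprung out, up to 0.010 pushed back along the rack's +x. Going down, the bracket pushes it back about 6 mm; at home it snaps back to about 0 over the nib. That takes some 10 N of downward push, more than the bracket's weight; the crossbar's top (162 mm above the counter at home) may be pressed with closed fingers between the uprights.
- riser: Fixed low steel riser, like a small table: top 170 mm (x) by 190 (y), 78 high, 72 headroom, side walls at y = +-92, open along x. Origin on the counter under its middle. The bracket's arm enters from its -x side, the crossbar's near face about 54 mm outside its edge (open the fingers no wider than that allows). An amber jar 70 mm high stands on its +x half. It stands left or right of the rack, a 100 mm high steel pan on the other side.

How it is judged:
On the way, in this order (a step that is already met when the one before it is completed fails the run):
1. the bracket stands on its underside on the counter, clear of the riser, and is let go (horizontal distance between stem_center and riser above 0.125 m and height (world z) of stem_center below 0.022 m and angle between bar_center's own z axis and vertical below 0.12 rad and contact force between the fingers and bracket below 0.1 N), for 0.2 s.
2. both claws are hooked behind the uprights' front walls (x of bar_center in the frame of rack between -0.013 and 0 m and y of bar_center in the frame of rack between -0.007 and 0.007 m and z of bar_center in the frame of rack between 0.125 and 0.151 m and angle between the x axis of bar_center and the x axis of rack, either way round below 0.15 rad), for 0.1 s.
At the end, for the whole second after the job is handed in: The bracket hangs in the rack fully home: bar_center within 5 mm of home along x, 7 mm along y and 4 mm in height, arm level and square to the rack within 0.08 rad, the latch sprung back to under 2 mm, everything at rest and let go (x of bar_center in the frame of rack between -0.011 and -0.002 m and y of bar_center in the frame of rack between -0.007 and 0.007 m and z of bar_center in the frame of rack between 0.127 and 0.1345 m and angle between the x axis of bar_center and the x axis of rack, either way round below 0.08 rad and x of stem_center in the frame of rack below -0.07 m and angle between bar_center's own z axis and vertical below 0.08 rad and value of joint latch below 0.002 m and linear speed of bracket below 0.02 m/s); the robot touches nothing.
It fails at once if a bystander is pushed more than 40 mm (distance of any of pan, jar, ramekin, spoon, bottle, bowl, tub from where it was at the start of the episode above 0.04 m).
It also fails if it takes over 72 s, if anything falls off the work surface, if the arm or the gripper's body presses on something with over 40 N, if the wrist force passes 120 N, or if a joint passes its speed limit or range.

## Working session

There is one attempt and no reset: what is moved stays moved. The work goes in short steps, each a Python script; the robot and the scene stay as the last script left them, time stands still between calls to the robot, and variables do not carry over. Pictures are saved under pics/ and viewed, and the job is handed in when it is done.

```bash
mkdir -p pics; ls
python3 - <<'E'
from plant import arm
import cv2
for n in ("side","top","wrist"):
    c=arm.capture(n); cv2.imwrite(f"pics/a_{n}.png",c["frame"][:,:,::-1])
    print(n,c["fx"],c["fy"],c["cx"],c["cy"],c["k1"],c["R"],c["t"])
    for l in ("bar_center","rack","riser","latch_nose","stem_center","claws"):
        print(l,[(round(d["score"],2),[round(v,3) for v in d["position"]]) for d in arm.search_frame(l,c)][:3])
print(arm.get_clock(),arm.get_tool_rot())
E
```

```text
pics
side 457.40823060900726 457.40823060900726 257.48271196408444 186.21973139963936 -0.011623364924135418 [[ 0.82745951 -0.56138901 -0.01237528]
 [-0.3648774  -0.52079816 -0.77177313]
 [ 0.42681993  0.64312647 -0.63577755]] [-0.46713459  0.29286345  0.79370833]
bar_center [(0.92, [0.48, 0.317, 0.032])]
rack [(0.82, [0.696, -0.053, 0.059])]
riser [(0.57, [0.607, 0.239, 0.08])]
latch_nose [(0.89, [0.697, -0.052, 0.062])]
stem_center [(0.96, [0.48, 0.317, 0.031])]
claws [(0.86, [0.48, 0.317, 0.027])]
top 349.5628431579766 349.5628431579766 258.6490129995472 191.49347306337876 0.01790963754479291 [[-0.01956035 -0.9997339  -0.01222771]
 [-0.99275583  0.02087103 -0.11832272]
 [ 0.11854644  0.0098247  -0.9928999 ]] [0.03457116 0.57894255 0.8410971 ]
bar_center [(0.9, [0.489, 0.322, 0.029])]
rack [(0.96, [0.712, -0.034, 0.016])]
riser [(0.74, [0.613, 0.29, 0.08])]
latch_nose [(0.81, [0.708, -0.034, 0.014])]
stem_center [(0.6, [0.488, 0.322, 0.026])]
claws [(0.67, [0.484, 0.326, 0.029])]
wrist 279.22930785779295 279.22930785779295 260.69424163036416 192.14186442353332 -0.0051518208271822226 [[ 3.12810317e-01  9.49815588e-01 -2.32319208e-04]
 [ 9.16833029e-01 -3.01883994e-01  2.61310642e-01]
 [ 2.48126788e-01 -8.19536627e-02 -9.65254730e-01]] [-0.62525583 -0.03578973  0.37877439]
bar_center []
rack []
riser []
latch_nose []
stem_center []
claws []
1.05 [ 0.25023574  1.55626616 -0.2502026 ]
```

View pics/a_side.png

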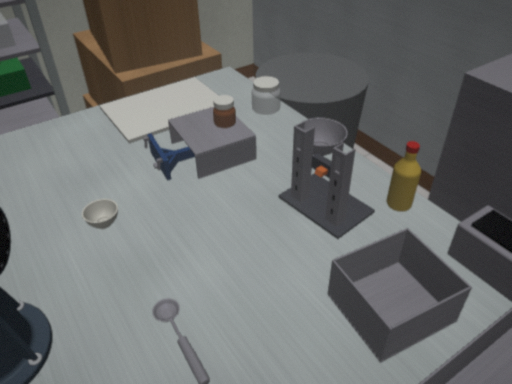

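View pics/a_top.png

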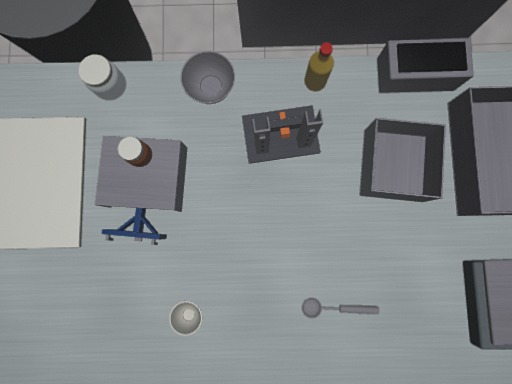

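View pics/a_wrist.png

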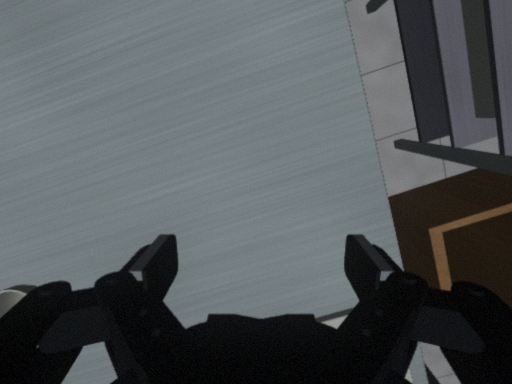

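```bash
cat > h.py <<'E'
import numpy as np, cv2
from scipy.spatial.transform import Rotation as Ro
from plant import arm
def down(th):  # tool y at angle th in world xy, pointing down
    x=np.array([0,0,-1.]); y=np.array([np.cos(th),np.sin(th),0]); z=np.cross(x,y)
    return Ro.from_matrix(np.c_[x,y,z]).as_rotvec()
def proj(c,X):
    X=np.atleast_2d(X); p=X@np.array(c["R"]).T+np.array(c["t"]); s=p[:,:2]/p[:,2:]
    r2=(s**2).sum(1,keepdims=True); s=s*(1+c["k1"]*r2)
    return s*[c["fx"],c["fy"]]+[c["cx"],c["cy"]]
def ray(c,uv):
    d=(np.atleast_2d(uv)-[c["cx"],c["cy"]])/[c["fx"],c["fy"]]; s=d.copy()
    for _ in range(5): s=d/(1+c["k1"]*(s**2).sum(1,keepdims=True))
    D=np.c_[s,np.ones(len(s))]@np.array(c["R"]); o=-np.array(c["R"]).T@np.array(c["t"])
    return o,D
def at_z(c,uv,z):
    o,D=ray(c,uv); return o+D*((np.reshape(z,(-1,1))-o[2])/D[:,2:])
def save(c,n,box=None,k=1):
    f=c["frame"][:,:,::-1]
    if box: f=f[box[1]:box[3],box[0]:box[2]]
    cv2.imwrite("pics/"+n,cv2.resize(f,None,fx=k,fy=k,interpolation=cv2.INTER_CUBIC))
def st(): return np.round(arm.get_ee_pos(),4),np.round(arm.get_force(),2),round(arm.get_clock(),2)
E
python3 - <<'E'
from h import *
c=arm.capture("wrist"); p=arm.get_ee_pos(); T=Ro.from_rotvec(arm.get_tool_rot()).as_matrix()
o=-c["R"].T@c["t"]; print("cam in tool",T.T@(o-p)); print("optical in tool",T.T@c["R"][2], "camx in tool",T.T@c["R"][0])
for th in (0,np.pi/2,-np.pi/2,np.pi):
  for P in ([.40,.3,.3],[.55,-.03,.35],[.42,.3,.3]):
    q=arm.ik(P,down(th)); print(round(th,2),P,None if q is None else np.round(q,2))
c=arm.capture("top"); save(c,"b_top.png",(80,80,340,270),3)
E
```

```text
cam in tool [-0.14346537  0.00031341 -0.06478255]
optical in tool [ 9.65263280e-01 -1.26135552e-04  2.61279132e-01] camx in tool [ 3.02827362e-04  9.99999752e-01 -6.35996493e-04]
0 [0.4, 0.3, 0.3] [ 0.42  0.28  1.65 -0.    1.22  0.42]
0 [0.55, -0.03, 0.35] [-0.26  0.31  1.46 -0.    1.38 -0.26]
0 [0.42, 0.3, 0.3] [ 0.4   0.3   1.61 -0.    1.23  0.4 ]
1.57 [0.4, 0.3, 0.3] [ 0.42  0.28  1.65 -0.    1.22 -1.15]
1.57 [0.55, -0.03, 0.35] [-0.26  0.31  1.46  0.    1.38 -1.83]
1.57 [0.42, 0.3, 0.3] [ 0.4   0.3   1.61 -0.    1.23 -1.17]
-1.57 [0.4, 0.3, 0.3] [ 0.42  0.28  1.65 -0.    1.22  1.99]
-1.57 [0.55, -0.03, 0.35] [-0.26  0.31  1.46 -0.    1.38  1.31]
-1.57 [0.42, 0.3, 0.3] [ 0.4   0.3   1.61 -0.    1.23  1.97]
3.14 [0.4, 0.3, 0.3] [ 0.42  0.28  1.65 -0.    1.22 -2.72]
3.14 [0.55, -0.03, 0.35] None
3.14 [0.42, 0.3, 0.3] [ 0.4   0.3   1.61 -0.    1.23 -2.74]
```

View pics/b_top.png

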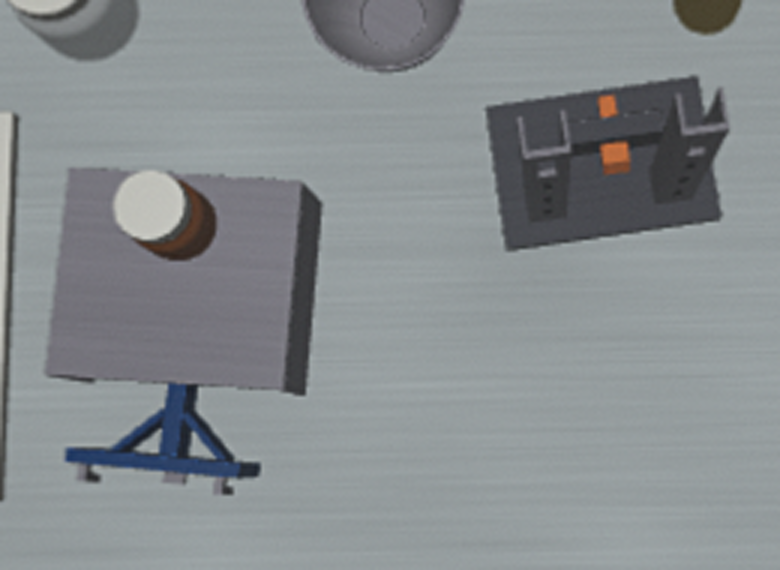

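Run:
```python
from h import *
c=arm.capture("top")
uv=np.array([[487,106],[697,77],[507,249],[721,217]])/3+80
W=at_z(c,uv,.010); print(W)
# similarity fit to model
M=np.array([[.110,.095],[.110,-.095],[-.02,.095],[-.02,-.095]])
m=M-M.mean(0); w=W[:,:2]-W[:,:2].mean(0)
z=(m[:,0]+1j*m[:,1]); v=w[:,0]+1j*w[:,1]; s=(np.conj(z)@v)/(np.conj(z)@z)
th=np.angle(s); R=np.array([[np.cos(th),-np.sin(th)],[np.sin(th),np.cos(th)]]); print("rack",W[:,:2].mean(0)-R@M.mean(0),th,abs(s))
uv=np.array([[66,450],[259,465]])/3+80; B=at_z(c,uv,.062); print("bar ends",B)
uv=np.array([[70,167],[300,181],[283,388],[47,375]])/3+80; B=at_z(c,uv,.078); print("riser",B,B.mean(0))
arm.movep([.40,.25,.30],down(np.pi/2)); c=arm.capture("wrist"); save(c,"c_w1.png",None,1.5); print(st())
arm.movep([.52,-.03,.32],down(np.pi/2)); c=arm.capture("wrist"); save(c,"c_w2.png",None,1.5); print(st())
```

```text
[[ 0.78609918  0.06222325  0.01      ]
 [ 0.80799184 -0.12334715  0.01      ]
 [ 0.65763018  0.0467019   0.01      ]
 [ 0.68171935 -0.13948546  0.01      ]]
rack [ 0.68870149 -0.04400906] 0.12324932290579528 0.9862583907580794
bar ends [[0.49114654 0.40007601 0.062     ]
 [0.47599561 0.24563773 0.062     ]]
riser [[0.71886217 0.39706487 0.078     ]
 [0.70331558 0.21071119 0.078     ]
 [0.53596953 0.22302488 0.078     ]
 [0.55019475 0.40979654 0.078     ]] [0.62708551 0.31014937 0.078     ]
(array([0.3998, 0.2507, 0.2999]), array([-0.36, -0.09,  0.74]), 2.75)
(array([ 0.5195, -0.0285,  0.3198]), array([ 0.3 , -0.11,  0.07]), 3.97)
```

View pics/c_w1.png

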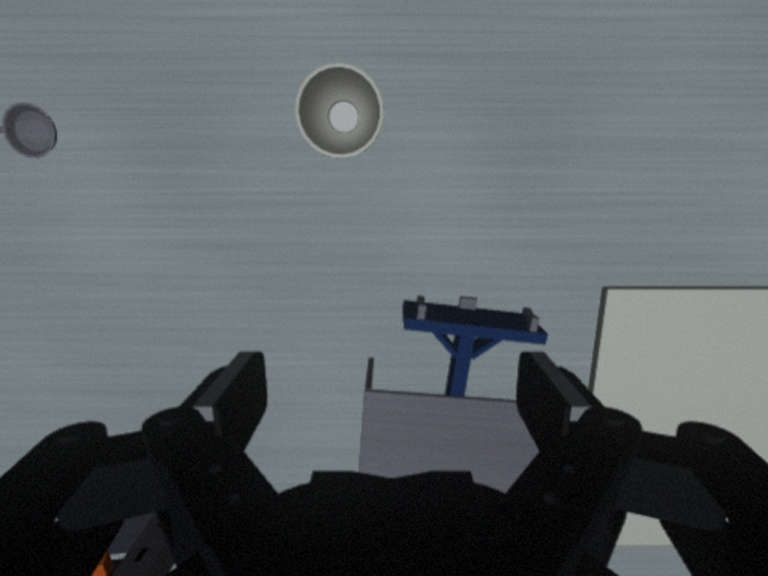

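View pics/c_w2.png

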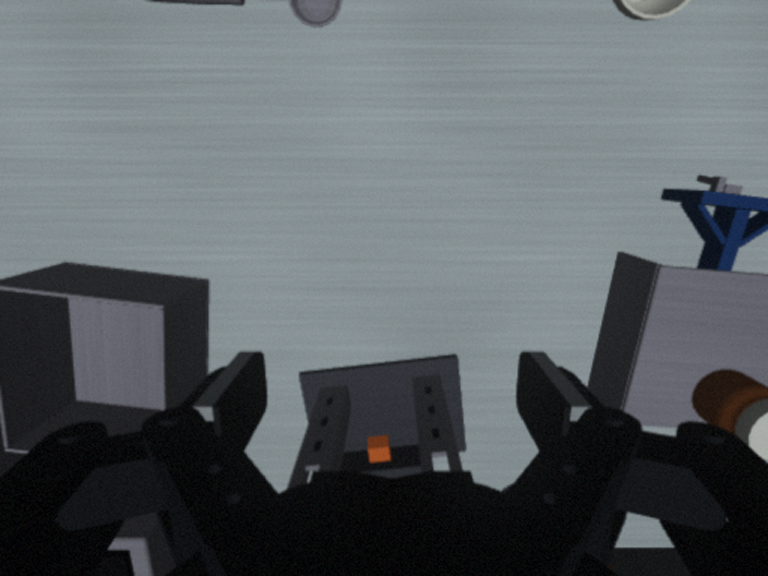

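Run:
```python
from h import *
arm.movep([.38,.32,.24],down(np.pi/2)); c=arm.capture("wrist"); save(c,"d_w1.png",(180,110,440,300),3); 
print([(d["score"],d["position"]) for d in arm.search_frame("bar_center",c)]); np.savez("d_w1.npz",**c)
c=arm.capture("side"); save(c,"d_s.png",(260,100,400,250),5)
```

```text
[(0.95, [0.4795, 0.328, 0.0347])]
```

View pics/d_w1.png

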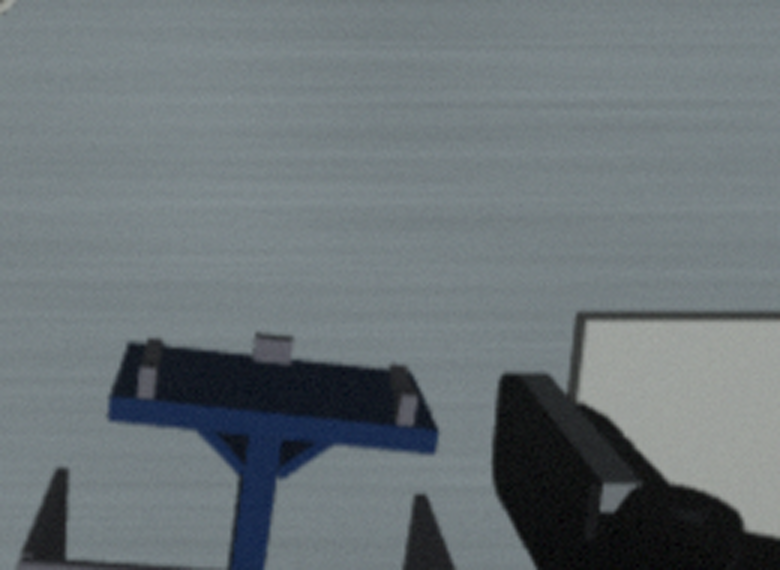

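View pics/d_s.png

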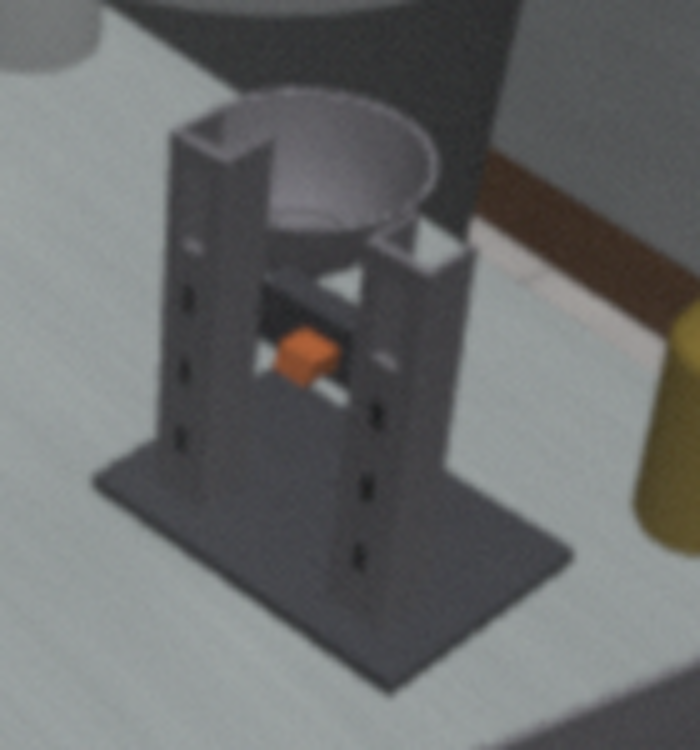

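Run:
```python
from h import *
c=dict(np.load("d_w1.npz")); 
uv=np.array([[108,397],[437,430],[110,419],[435,452],[254,334],[293,336]])/3+[180,110]
W=at_z(c,uv,.062)[:,:2]; print(W)
C=W[:4].mean(0); d=W[1]-W[0]+W[3]-W[2]; print("center",C,"len",np.linalg.norm(d)/2,"yaw of line",np.arctan2(d[1],d[0])-np.pi/2)
c=arm.capture("top"); save(c,"d_t.png",(90,190,180,250),8)
```

```text
[[0.46873795 0.26352674]
 [0.48395364 0.40218739]
 [0.47885158 0.26394345]
 [0.49430334 0.40197165]
 [0.44059044 0.32453336]
 [0.4414632  0.34052448]]
center [0.48146163 0.33290731] len 0.1391916024716316 yaw of line -0.1103867851796565
```

View pics/d_t.png

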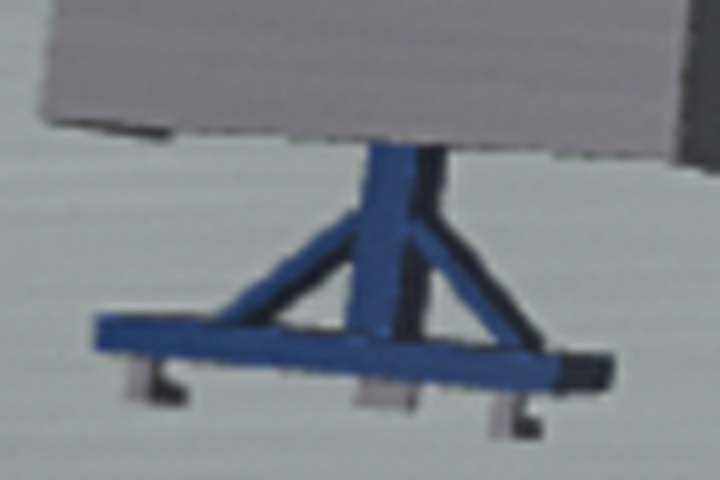

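Run:
```python
from h import *
c=arm.capture("top")
uv=np.array([[95,315],[560,355],[95,348],[557,390]])/8+[90,190]
W=at_z(c,uv,.062)[:,:2]; d=W[1]-W[0]+W[3]-W[2]; print(W.mean(0),np.linalg.norm(d)/2,np.arctan2(d[1],d[0])+np.pi/2)
B=np.array([.4815,.333]); B=(B+W.mean(0))/2 if np.linalg.norm(B-W.mean(0))<.006 else B
print(B)
th=-.11
arm.gripper_to(.045,40)
arm.movep([*B,.16],down(th)); print(st())
c=arm.capture("wrist"); save(c,"e_w.png",None,1.5)
print(arm.line_to([*B,.036],vel=.08,stop_force=8)); print(st())
c=arm.capture("side"); save(c,"e_s.png",(100,80,280,220),4)
```

```text
[0.48017045 0.33072974] 0.13986797781889637 -0.10829136160811648
[0.48083523 0.33186487]
(array([0.4807, 0.3319, 0.1601]), array([-0.01, -0.28,  0.24]), 7.57)
False
(array([0.4812, 0.3321, 0.0365]), array([ 0.29, -1.31, -0.13]), 9.32)
```

View pics/e_s.png

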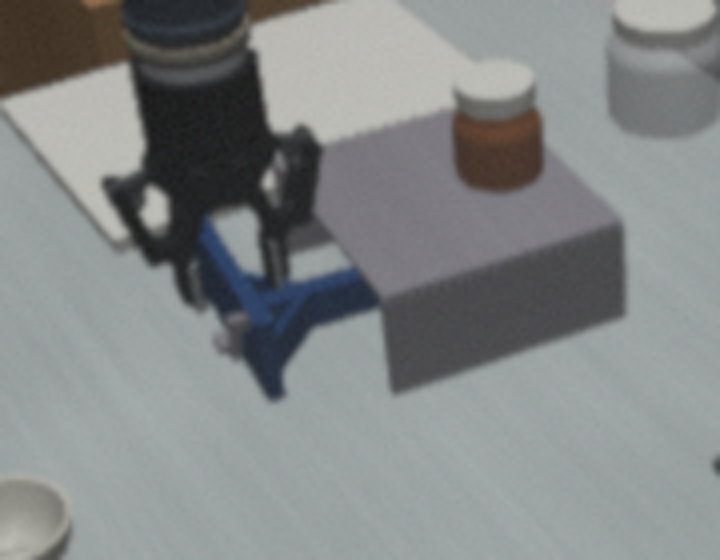

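View pics/e_w.png

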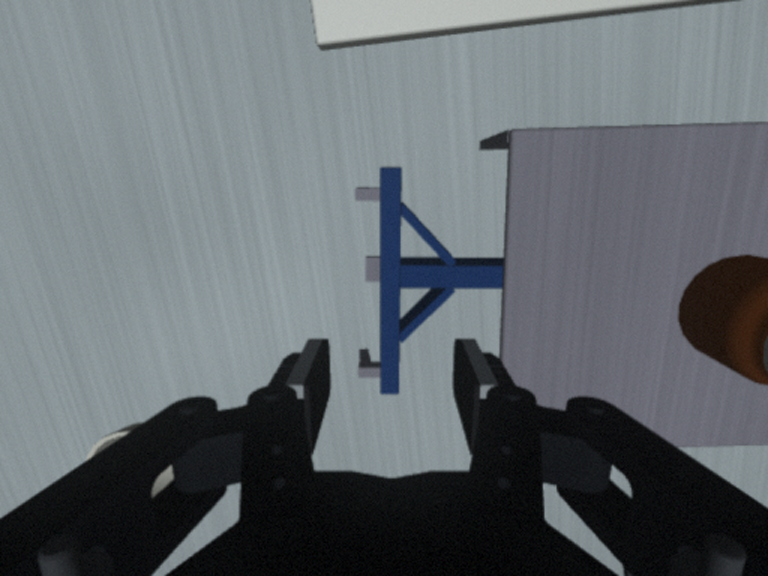

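Run:
```python
from h import *
arm.gripper_to(.0,50); print(arm.get_opening(),st())
p=np.array(arm.get_ee_pos()); a=np.array([-np.cos(.11),np.sin(.11),0])
arm.line_to(p+[0,0,.004],vel=.05); print(st())
arm.line_to(p+.115*a+[0,0,.004],vel=.1); print(st())
print(arm.line_to(p+.115*a+[0,0,-.003],vel=.02,stop_force=6)); print(st())
c=arm.capture("side"); save(c,"f_s.png",(60,80,280,220),3.6)
```

```text
0.01121754357344795 (array([0.4809, 0.332 , 0.0364]), array([-0.89, -0.15,  2.81]), 9.76)
(array([0.4807, 0.3319, 0.0402]), array([ 0.08,  0.43, -2.23]), 10.01)
(array([0.3676, 0.3449, 0.0404]), array([ 0.33, -0.31, -2.62]), 11.31)
True
(array([0.3675, 0.3448, 0.0363]), array([0.25, 0.39, 4.86]), 11.61)
```

View pics/f_s.png

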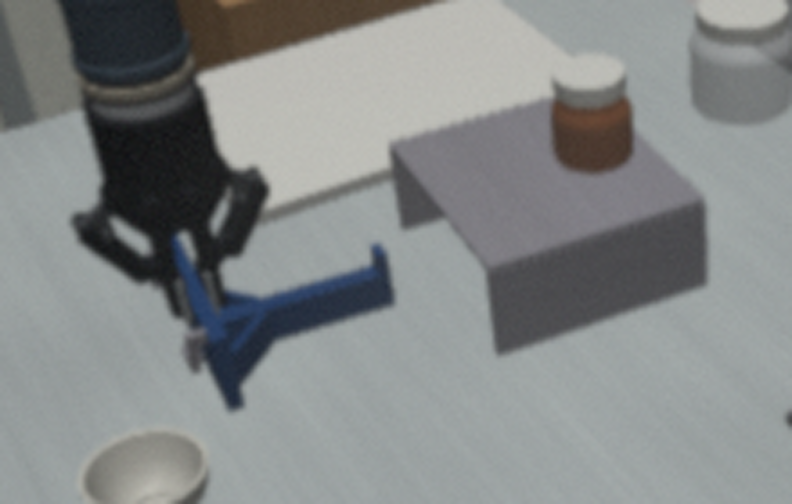

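Run:
```python
from h import *
arm.gripper_to(.045); arm.dwell(.3); print(arm.get_opening(),st())
p=np.array(arm.get_ee_pos()); arm.line_to(p+[0,0,.16],vel=.2)
c=arm.capture("wrist"); save(c,"g_w.png",None,1.5); np.savez("g_w.npz",**c)
c=arm.capture("top"); save(c,"g_t.png",(80,180,180,280),6); np.savez("g_t.npz",**c)
print(st())
```

```text
0.04532416670518665 (array([0.3663, 0.3443, 0.0356]), array([-0.21,  0.05,  0.63]), 12.38)
(array([0.3655, 0.3438, 0.1943]), array([-0.4 ,  0.07,  0.24]), 13.43)
```

View pics/g_w.png

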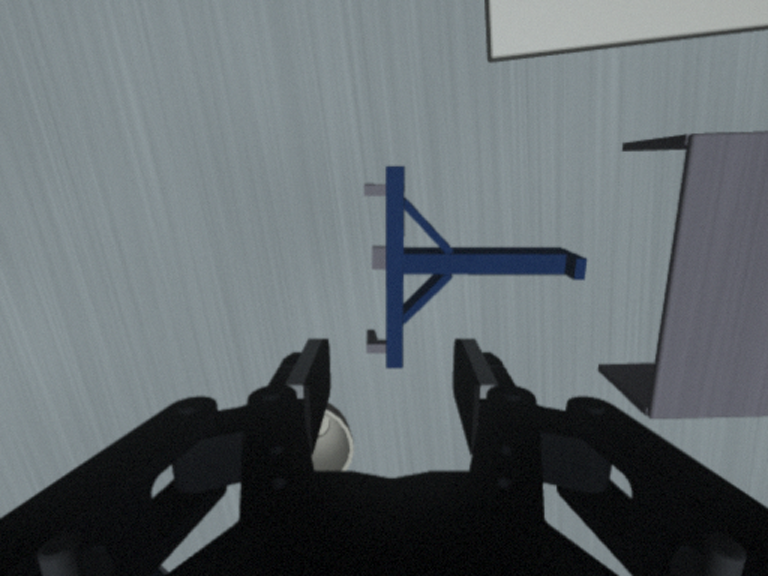

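View pics/g_t.png

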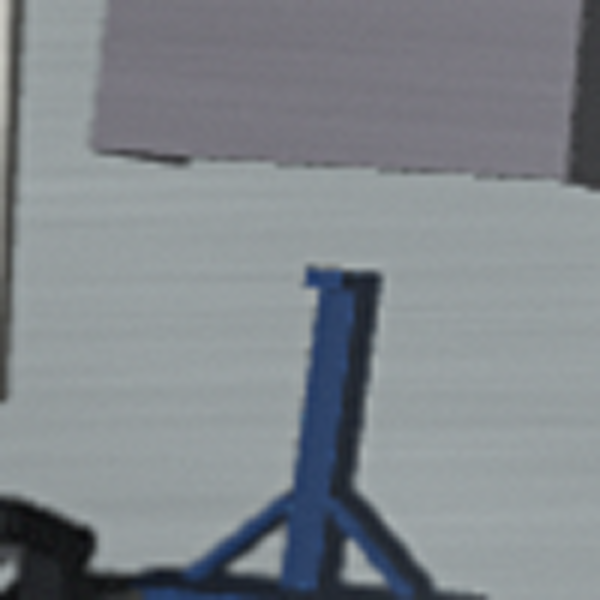

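Run:
```python
from h import *
c=dict(np.load("g_w.npz"))
E=at_z(c,np.array([[395.5,166],[394.5,367.]])/1.5,.062)[:,:2]
S=at_z(c,np.array([[450,261],[560,261.5]])/1.5,.030)[:,:2]
C=E.mean(0); d=E[0]-E[1]; y1=np.arctan2(d[1],d[0])-np.pi/2; s=S[1]-S[0]; y2=np.arctan2(s[1],s[0])
print(C,np.linalg.norm(d),y1,y2,S, "dist along/lat of stem pts", [( (q-C)@[np.cos(y1),np.sin(y1)], (q-C)@[-np.sin(y1),np.cos(y1)]) for q in S])
c=dict(np.load("g_t.npz"))
S=at_z(c,np.array([[335,290],[310,490.]])/6+[80,180],.030)[:,:2]; s=S[0]-S[1]
print("top stem",S,np.arctan2(s[1],s[0]),[( (q-C)@[np.cos(y1),np.sin(y1)], (q-C)@[-np.sin(y1),np.cos(y1)]) for q in S])
```

```text
[0.36937771 0.34515892] 0.13907648643885706 -0.112079278436654 -0.1136997234313808 [[0.41076976 0.34235179]
 [0.49271949 0.33299376]] dist along/lat of stem pts [(np.float64(0.04144630832323799), np.float64(0.0018399605636642553)), (np.float64(0.12392850892683815), np.float64(0.001706302577553828))]
top stem [[0.49407568 0.33066015]
 [0.41263131 0.3389602 ]] -0.10156002838864149 [(np.float64(0.12553719614068892), np.float64(-0.0004609895168954994)), (np.float64(0.043675513728172355), np.float64(-0.0013221447873815937))]
```

Run:
```python
from h import *
arm.movep([.60,-.11,.33],down(0)); c=arm.capture("wrist"); save(c,"h_w.png",None,1.5); save(c,"h_w2.png",(150,0,410,190),3); np.savez("h_w.npz",**c); print(st())
c=arm.capture("top"); np.savez("h_t.npz",**c)
```

```text
(array([ 0.5998, -0.1086,  0.3296]), array([-0.52,  0.53,  0.29]), 15.39)
```

View pics/h_w.png

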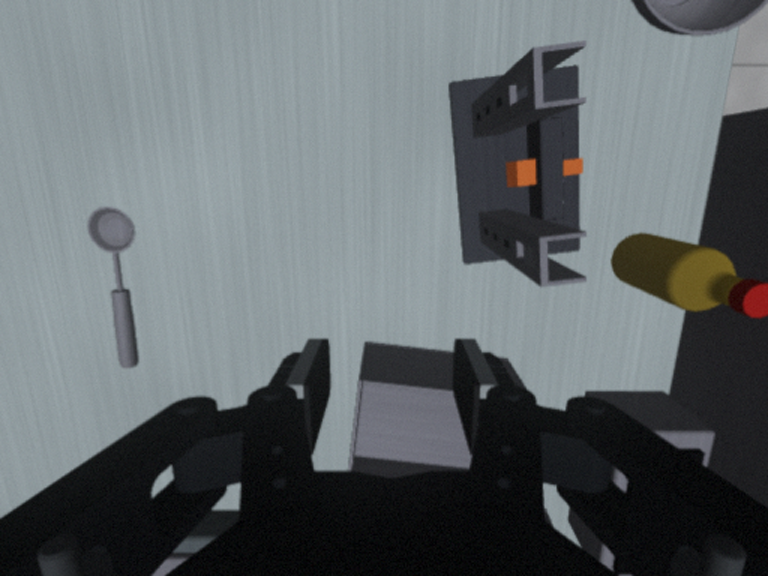

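View pics/h_w2.png

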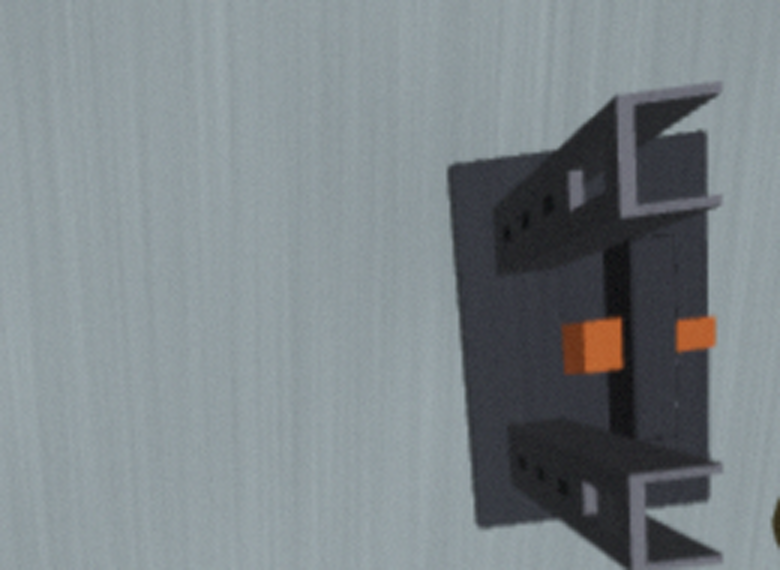

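Run:
```python
from h import *
from scipy.optimize import least_squares
cw=dict(np.load("h_w.npz")); ct=dict(np.load("h_t.npz"))
Pw=np.array([[0,.0715,.205],[0,.0385,.205],[0,-.0385,.205],[0,-.0715,.205],[-.02,.095,.01],[-.02,-.095,.01]])
Uw=np.array([[617,98],[622,217],[630,473],[633,568],[449,167],[478,527]])/3+[150,0]
Pt=np.array([[.110,.095,.01],[.110,-.095,.01],[-.02,.095,.01],[-.02,-.095,.01],[0,.0715,.205],[0,.0385,.205],[0,-.0385,.205],[0,-.0715,.205]])
Ut=np.array([[487,106],[697,77],[507,249],[721,217],[526,154],[570,150],[678,132],[726,127]])/3+80
def tf(p,P):
    c,s=np.cos(p[2]),np.sin(p[2]); return P@np.array([[c,s,0],[-s,c,0],[0,0,1]])+[p[0],p[1],0]
for nm,L in (("w",[(cw,Pw,Uw)]),("w_top",[(cw,Pw[:4],Uw[:4])]),("t",[(ct,Pt,Ut)]),("both",[(cw,Pw,Uw),(ct,Pt,Ut)])):
    f=lambda p:np.concatenate([(proj(c,tf(p,P))-U).ravel() for c,P,U in L])
    r=least_squares(f,[.69,-.04,.12]); print(nm,r.x.round(4),np.round(r.fun,1))
```

```text
w [ 0.6916 -0.0428  0.1278] [-0.1 -0.9 -0.3  0.2  0.   0.2  0.1  1.4  0.  -1.4  0.4  0.4]
w_top [ 0.6916 -0.0426  0.1275] [ 0.  -1.1 -0.2  0.1  0.1  0.1  0.2  1.3]
t [ 0.6905 -0.043   0.1212] [-0.9 -0.7  0.2 -1.2 -0.8 -0.6  0.1 -0.2 -1.2  1.   0.1  0.1  1.2  0.8
  1.1  0.2]
both [ 0.6913 -0.0428  0.1252] [-0.2 -0.8 -0.5  0.3 -0.3  0.3 -0.3  1.5  0.  -1.4  0.2  0.4 -1.1 -0.9
 -0.1 -1.6 -0.9 -0.7  0.  -0.6 -1.3  0.7 -0.  -0.3  1.   0.3  0.9 -0.4]
```

Run:
```python
from h import *
S=np.array([.4475,.3358]); th=np.pi/2-.111
arm.gripper_to(.06)
arm.movep([*S,.13],down(th)); print(st())
print(arm.line_to([*S,.004],vel=.08,stop_force=6)); print(st())
arm.gripper_to(0,100); print(arm.get_opening(),st())
p=np.array(arm.get_ee_pos()); arm.line_to([*p[:2],.03],vel=.06); print(st(),arm.get_moment())
c=arm.capture("side"); save(c,"i_s.png",(60,60,300,220),3.2)
```

```text
(array([0.4488, 0.3354, 0.1305]), array([-0.47, -0.9 , -0.82]), 17.6)
False
(array([0.4478, 0.3359, 0.0045]), array([ 0.09, -0.32,  0.98]), 19.32)
0.014191062611109681 (array([0.4477, 0.336 , 0.0045]), array([-0.84, -0.53,  5.48]), 19.8)
(array([0.4478, 0.336 , 0.0303]), array([ 0.65, -0.69, -3.15]), 20.38) [-0.04832851 -0.19247595  0.01238306]
```

View pics/i_s.png

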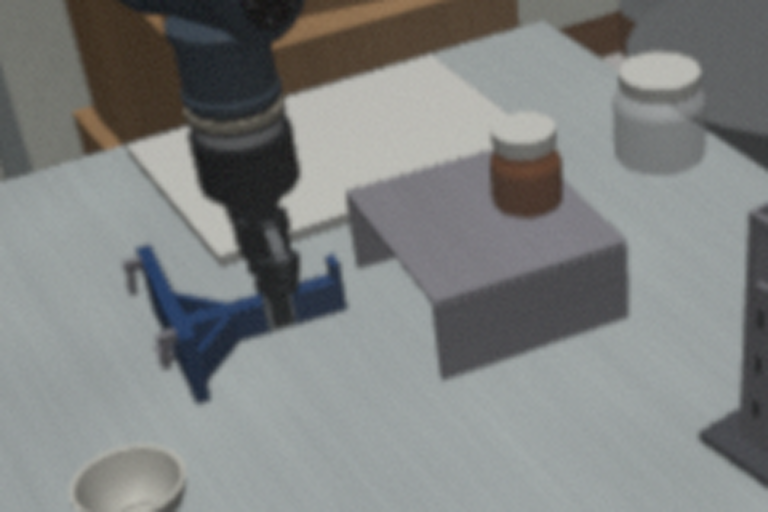

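```bash
cat >> h.py <<'E'
RK=np.array([.6913,-.0428]); RY=.125
def rk(x,y,z):
    c,s=np.cos(RY),np.sin(RY); return [RK[0]+c*x-s*y,RK[1]+s*x+c*y,z]
TH=RY-np.pi/2
E
python3 - <<'E'
from h import *
p=np.array(arm.get_ee_pos()); arm.line_to([*p[:2],.24],vel=.2)
arm.movep(rk(-.19,0,.24),down(TH)); print(st(),arm.get_opening())
arm.line_to(rk(-.165,0,.1305),vel=.12); print(st())
c=arm.capture("top"); save(c,"j_t.png",(220,90,350,240),4); np.savez("j_t.npz",**c)
c=arm.capture("side"); save(c,"j_s.png",(200,90,400,270),3.3); np.savez("j_s.npz",**c)
c=arm.capture("wrist"); save(c,"j_w.png",None,1.5); np.savez("j_w.npz",**c)
E
```

```text
(array([ 0.5026, -0.066 ,  0.2397]), array([-0.25,  0.44, -2.96]), 23.46) 0.013820660959349166
(array([ 0.528 , -0.0635,  0.1311]), array([ 0.68, -0.08, -2.23]), 24.54)
```

View pics/j_t.png

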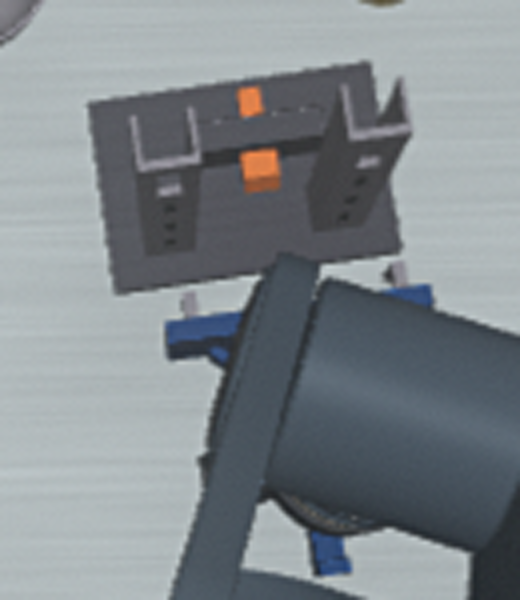

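View pics/j_s.png

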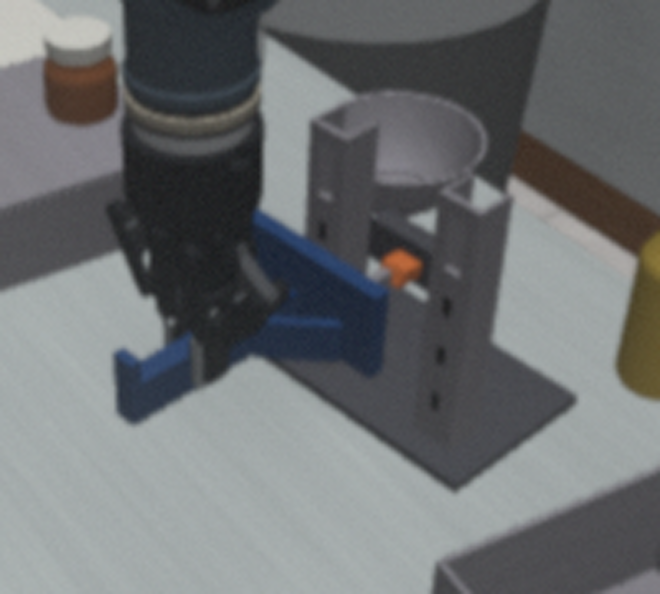

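View pics/j_w.png

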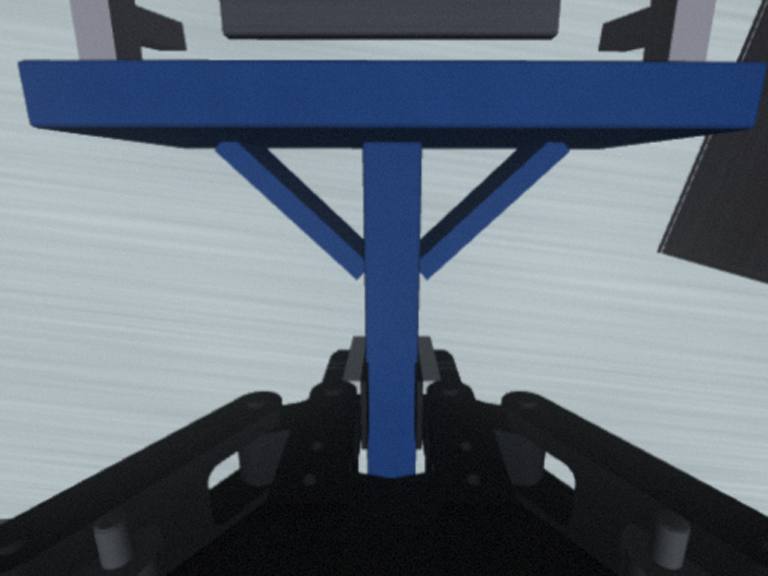

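Run:
```python
from h import *
from scipy.optimize import least_squares
c=dict(np.load("j_w.npz"))
P=np.array([[6,70,31],[6,-70,31],[-6,70,31],[-6,-70,31],[-6,8,-1],[-6,-8,-1],[6,51.5,30],[6,-51.5,30]])/1000
U=np.array([[19,61],[767,64],[32,127],[753,127],[364,142],[421,142],[115,60],[670,62]])/1.5
P=P[:6];U=U[:6]
B=np.array([[0,0,0]])
def pts(p): 
    return Ro.from_euler('ZYX',[p[3],p[4],p[5]]).apply(P)+p[:3]
c0=rk(-.165+.079,0,.157)
f=lambda p:np.r_[(proj(c,pts(p))-U).ravel()]
r=least_squares(f,[*c0,RY,0,0]); print(r.x.round(4),r.fun.round(1))
d=r.x[:2]-RK; cc,s=np.cos(RY),np.sin(RY)
print("bar in rack",cc*d[0]+s*d[1],-s*d[0]+cc*d[1],r.x[2]-0,"expected",-.086,0,.157,"yaw err",r.x[3]-RY)
# side view prediction check
c=dict(np.load("j_s.npz")); im=cv2.imread("pics/j_s.png")
def draw(p,col):
  Q=np.array([[-6,-70,31],[-6,70,31],[-6,-70,-31],[-136,-8,-31],[-136,-8,16]])/1000
  X=Ro.from_euler('ZYX',p[3:]).apply(Q)+p[:3]
  for u in (proj(c,X)-[200,90])*3.3: cv2.circle(im,tuple(int(v) for v in u),4,col,-1)
draw(np.r_[c0,RY,0,0],(0,0,255)); draw(r.x,(0,255,0))
cv2.imwrite("pics/j_s2.png",im)
```

```text
[ 0.6091 -0.054   0.1576  0.1247  0.0071  0.004 ] [-0.1 -0.8 -0.3 -1.6  0.3  0.7 -0.1  1.6 -0.8  0.1  1.1  0.2]
bar in rack -0.08300607774871396 -0.0009062983188510183 0.15762160093328698 expected -0.086 0 0.157 yaw err -0.0003370519785240861
```

View pics/j_s2.png

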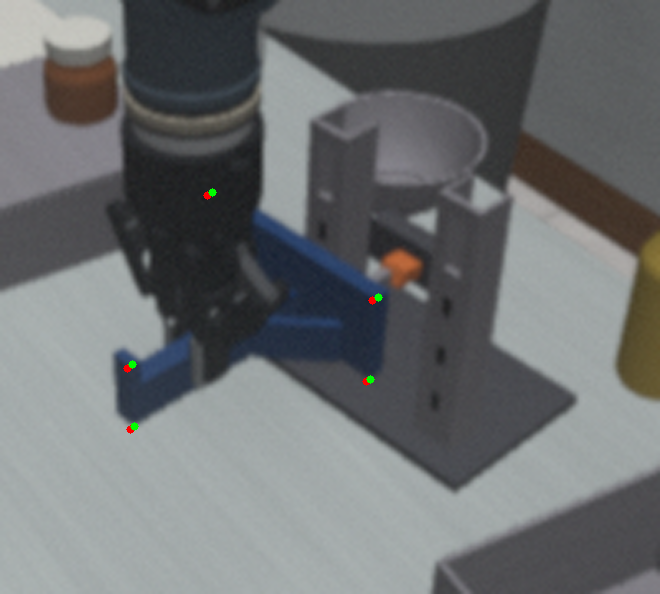

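Run:
```python
from h import *
p=np.array(arm.get_ee_pos()); z=.1305
print(arm.line_to(rk(-.165+.058,.0005,z),vel=.08)); print(st())
print(arm.line_to(rk(-.165+.086,.0005,z),vel=.02,stop_force=7)); q,F,t=st(); print(q,F,t)
d=q[:2]-RK; cc,s=np.cos(RY),np.sin(RY); print("tcp rack",cc*d[0]+s*d[1],-s*d[0]+cc*d[1])
c=arm.capture("side"); save(c,"k_s.png",(220,90,400,250),4); np.savez("k_s.npz",**c)
c=arm.capture("wrist"); save(c,"k_w.png",None,1.5); np.savez("k_w.npz",**c)
```

```text
False
(array([ 0.5843, -0.0555,  0.1302]), array([-0.04,  0.24, -2.44]), 25.57)
True
[ 0.6022 -0.0531  0.1292] [-0.52 -0.31 -3.25] 26.52
tcp rack -0.08968896190400112 0.0008888827721617032
```

View pics/k_s.png

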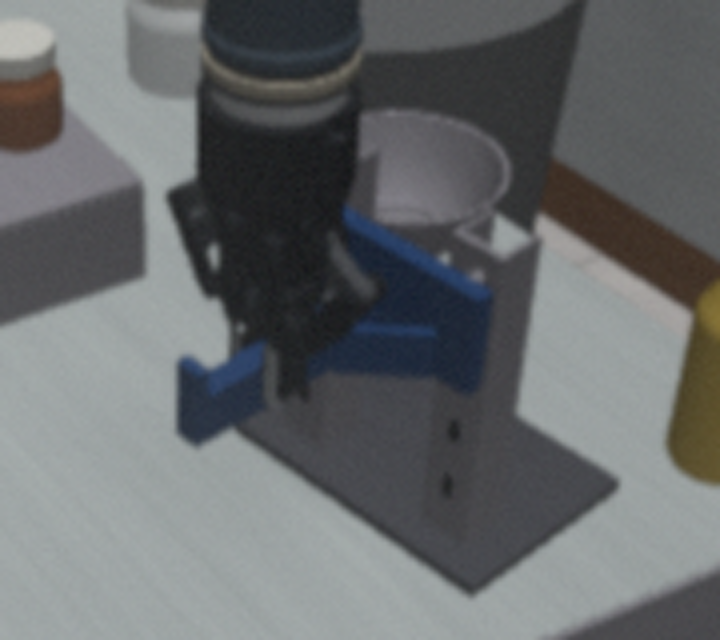

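View pics/k_w.png

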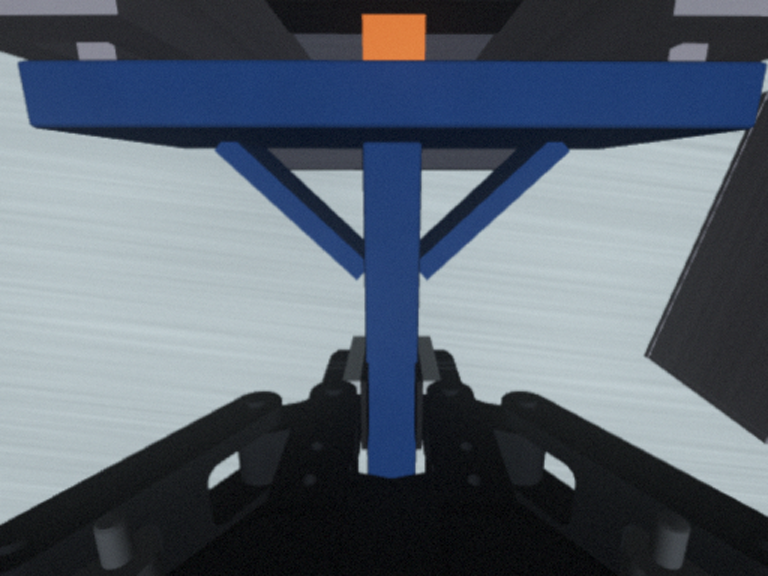

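Run:
```python
from h import *
cc,s=np.cos(RY),np.sin(RY)
def rs(): 
    q,F,t=st(); d=q[:2]-RK; print("rack",np.round([cc*d[0]+s*d[1],-s*d[0]+cc*d[1],q[2]],4),F,t)
rs()
print(arm.line_to(rk(-.087,.0005,.1295),vel=.01,stop_force=8)); rs()
x=-.087
print(arm.line_to(rk(x,.0005,.1225),vel=.02,stop_force=12)); rs()
c=arm.capture("wrist"); save(c,"l_w.png",None,1.5)
```

```text
rack [-0.0905  0.0012  0.1285] [-0.23 -0.64 -2.93] 26.62
False
rack [-0.0894  0.001   0.1287] [-5.28  0.12 -3.03] 27.15
False
rack [-0.0892  0.0009  0.1224] [-6.61 -1.    0.44] 27.65
```

View pics/l_w.png

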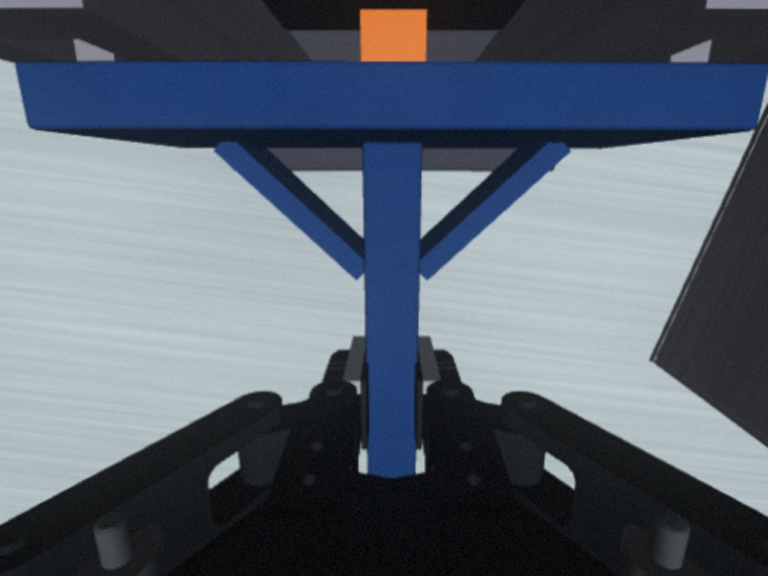

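Run:
```python
from h import *
cc,s=np.cos(RY),np.sin(RY)
def rs(): 
    q,F,t=st(); d=q[:2]-RK; print("rack",np.round([cc*d[0]+s*d[1],-s*d[0]+cc*d[1],q[2]],4),F,np.round(arm.get_moment(),2),t)
for z in (.1195,.1165,.1135,.1105,.1075,.104):
    r=arm.line_to(rk(-.0882,.0005,z),vel=.02,stop_force=14); rs()
    if r: print("stop",z);break
c=arm.capture("wrist"); save(c,"m_w.png",None,1.5); np.savez("m_w.npz",**c)
c=arm.capture("side"); save(c,"m_s.png",(220,90,400,250),4); np.savez("m_s.npz",**c)
```

```text
rack [-0.0897  0.0007  0.1201] [-5.94  0.41  3.73] [-0.12  0.65 -0.01] 28.01
rack [-0.0896  0.0005  0.1173] [-6.63 -1.12  4.18] [-0.13  0.64 -0.08] 28.31
rack [-0.0899  0.0004  0.1145] [-6.73 -0.78  5.21] [-0.22  0.68 -0.04] 28.61
rack [-0.0911  0.0008  0.1099] [-4.78 -1.7  -1.1 ] [-0.31  1.03 -0.06] 28.91
rack [-0.0894  0.0008  0.1068] [-2.87 -1.14 -4.72] [-0.16  0.71 -0.04] 29.21
rack [-0.0888  0.0006  0.1046] [-6.53 -0.77  1.03] [-0.09  0.57 -0.  ] 29.53
```

View pics/m_w.png

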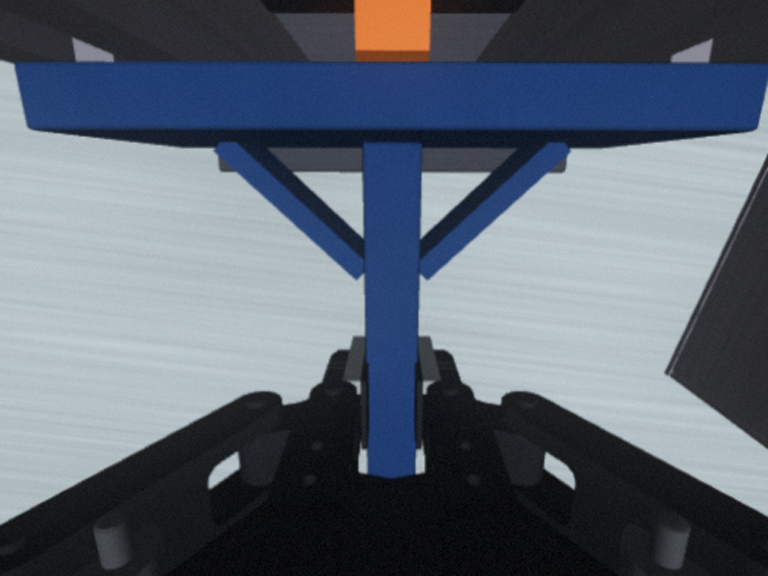

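View pics/m_s.png

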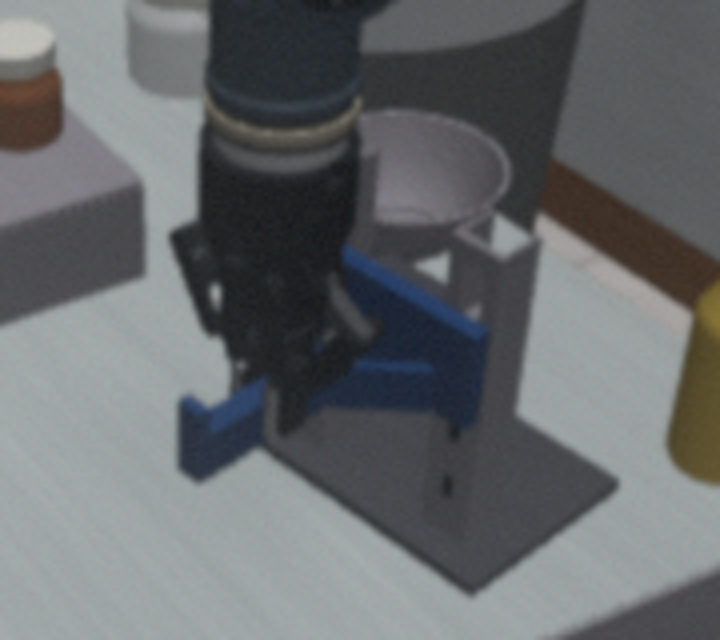

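Run:
```python
from h import *
print(arm.line_to(rk(-.0885,.0005,.1005),vel=.01,stop_force=12)); print(st())
arm.gripper_to(.05); arm.dwell(.2); print(st())
p=np.array(arm.get_ee_pos()); arm.line_to([*p[:2],.26],vel=.2); 
arm.line_to(rk(-.15,0,.26),vel=.25); arm.gripper_to(0)
c=arm.capture("wrist"); save(c,"n_w.png",None,1.5); np.savez("n_w.npz",**c)
c=arm.capture("side"); save(c,"n_s.png",(220,90,400,250),4); np.savez("n_s.npz",**c)
print(st())
```

```text
True
(array([ 0.603 , -0.0533,  0.1042]), array([-2.32, -0.01,  6.27]), 29.93)
(array([ 0.5992, -0.0527,  0.1015]), array([ 0.25,  0.07, -0.35]), 30.56)
(array([ 0.5426, -0.0615,  0.26  ]), array([ 0.57, -0.67,  0.32]), 32.52)
```

View pics/n_w.png

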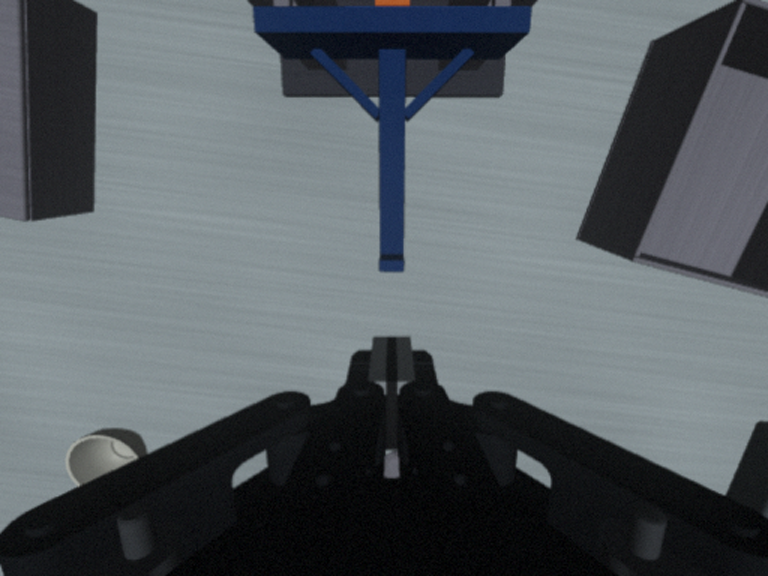

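View pics/n_s.png

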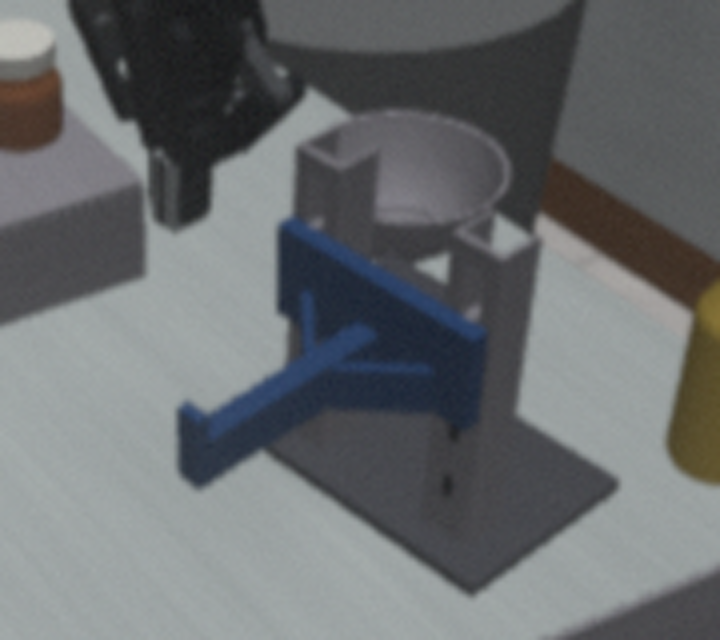

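Run:
```python
from h import *
arm.movep(rk(-.03,0,.27),down(RY)); arm.line_to(rk(-.007,0,.25),vel=.15)
print(arm.line_to(rk(-.007,0,.172),vel=.08,stop_force=10),st())
print(arm.line_to(rk(-.007,0,.155),vel=.015,stop_force=22)); print(st())
c=arm.capture("side"); save(c,"o_s.png",(220,60,400,220),4)
p=np.array(arm.get_ee_pos()); arm.line_to([*p[:2],.27],vel=.2)
arm.movep(rk(-.19,0,.30),down(RY+np.pi/2)); print(st())
for n in("wrist","side","top"):
    c=arm.capture(n); np.savez(f"p_{n}.npz",**c)
    save(c,f"p_{n}.png",None,1.5)
```

```text
False (array([ 0.6849, -0.0438,  0.1727]), array([ 0.62, -0.65,  1.15]), 35.33)
True
(array([ 0.6843, -0.0437,  0.1619]), array([-1.42,  0.39,  4.68]), 36.2)
(array([ 0.5029, -0.0665,  0.2995]), array([-0.41,  0.14,  0.58]), 38.44)
```

View pics/o_s.png

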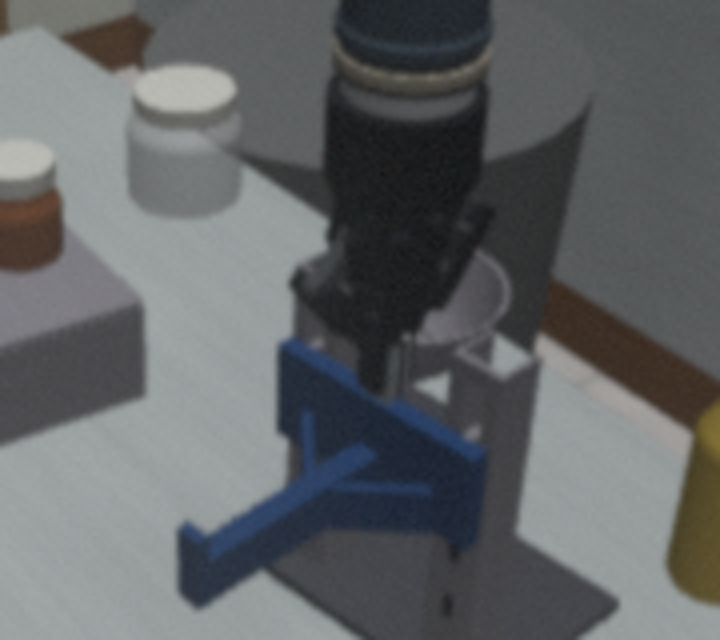

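View pics/p_wrist.png

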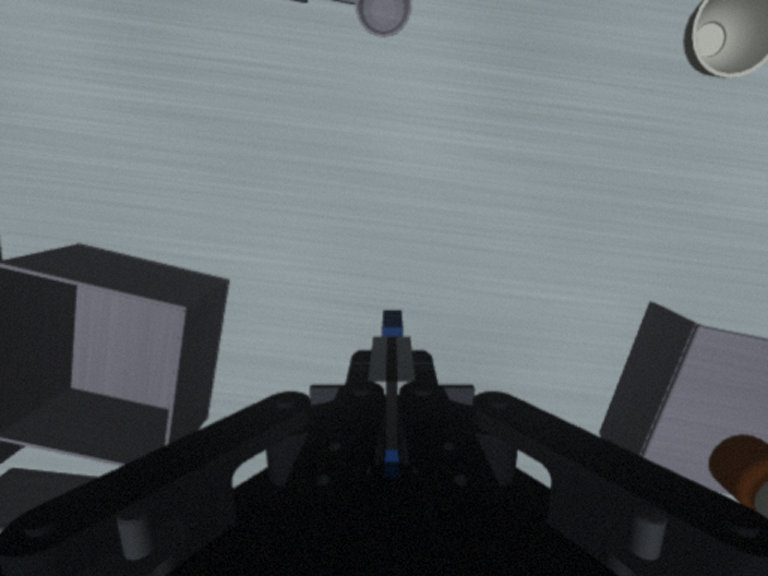

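View pics/p_top.png

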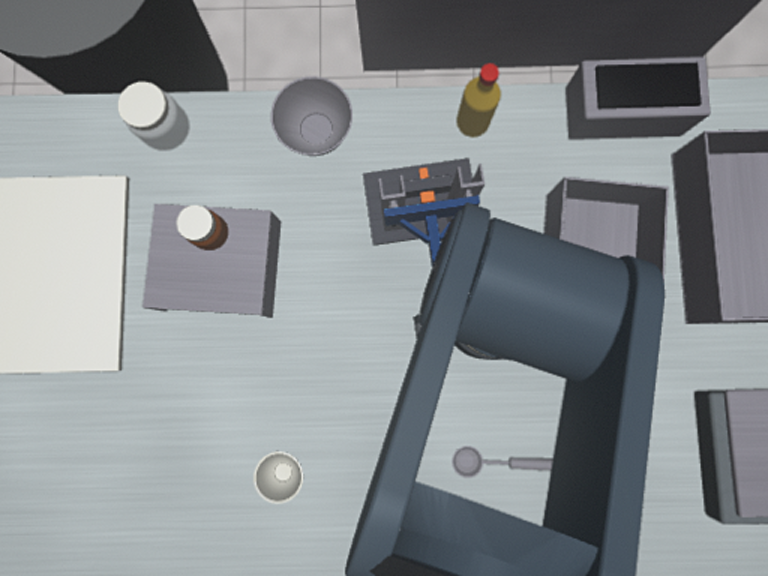

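Run:
```python
from h import *
o=[]
for n in ("h_t","p_top"):
    f=np.load(n+".npz")["frame"].astype(int); m=((f[...,0]-f[...,2]>70)&(f[...,0]>130)).astype(np.uint8)
    k,l,s,c=cv2.connectedComponentsWithStats(m[80:180,230:340].copy())
    print(n,[(s[i].tolist(),c[i].round(2)+[230,80]) for i in range(1,k) if s[i,4]>5])
    o.append(cv2.resize(np.load(n+".npz")["frame"][95:170,235:330,::-1],None,fx=4,fy=4,interpolation=2))
cv2.imwrite("pics/q.png",np.hstack(o))
from scipy.optimize import least_squares
# bracket pose from n_w (before press) and level check from side
c=dict(np.load("p_side.npz")); im=cv2.resize(c["frame"][90:250,220:400,::-1],None,fx=4,fy=4)
Q=np.array([[-6,-70,31],[-6,70,31],[-6,-70,-31],[-136,-8,-31],[-136,-8,16],[-136,8,16]])/1000
X=Ro.from_euler('Z',RY).apply(Q)+rk(-.006,0,.131)
for u in (proj(c,X)-[220,90])*4: cv2.circle(im,tuple(int(v) for v in u),3,(0,255,0),-1)
cv2.imwrite("pics/q_s.png",im)
```

```text
h_t [([49, 32, 7, 7, 39], array([282., 115.])), ([50, 47, 10, 11, 90], array([284.73, 131.92]))]
p_top [([49, 32, 7, 7, 37], array([282., 115.])), ([50, 47, 10, 8, 64], array([284.53, 130.66]))]
```

View pics/q.png

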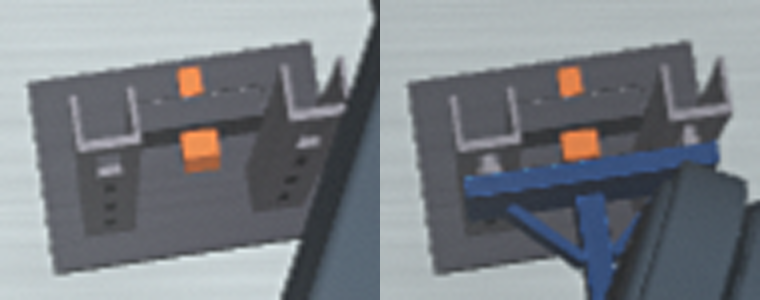

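View pics/q_s.png

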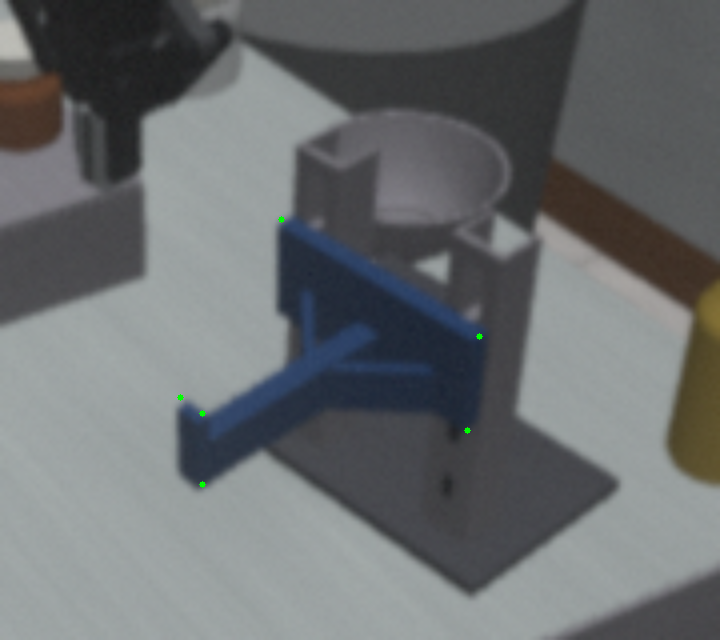

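Run:
```python
from h import *
print(st()); arm.hand_in()
```

```text
(array([ 0.5031, -0.0665,  0.2997]), array([ 0.45, -0.83, -0.74]), 38.59)
the job is handed in; nothing more can be done
```

The bracket hangs in the rack at home with the latch back over it, and I handed the job in at about 38.6 s of the 72 s. No verdict was reported, so this rests on my own checks.

What I did:
- **Pull out:** I pulled the bracket from under the riser by its crossbar, set it flat on the open counter and let go.
- **Hook in:** I took it by the arm, turned it round and hooked both claws into the slots. The nib passed the latch on the way down.
- **Press and clear:** I let go, pressed the crossbar's top once more with closed fingers, and moved the arm clear.

Last checks:
- **Height:** the press on the crossbar stopped at z = 161.9 mm, against 162 mm at home.
- **Position and level:** in the side picture the bracket matches the home pose to about 2–3 mm. The arm's end looks about 3 mm low, roughly 0.02 rad, inside the 0.08 limit.
- **Latch:** its rear tab is at the same pixel as before insertion, so it has sprung back.
- **Other things on the counter:** the bowl, bottle, pan, jar, ramekin and spoon look unmoved in the top picture. I compared these by eye and did not measure them.

No check failed. The wrist camera could not see the rack in its last view, so it added nothing to the final check.

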